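# Fit the stuffing-box cover on the spare pump and set its gland nut

## Task

Build up the spare pump: pick up the grey stuffing-box cover and lower it (do not drop it) over the pump's shaft and two dowel pins until it sits fully home on the casing. Then screw the cover's knurled brass gland nut down, clockwise from above, until it bottoms out, back it off a quarter turn so the packing is not squeezed dry, and keep hold of the nut there: finish with it still gripped between the fingers, so that I can fit its locking plate. Leave the other spares on the bench where they are.

Things in the scene. Friction and masses are not known exactly. Their poses are not given: they have to be found in the camera images.
- pump: green in-line pump casing bolted to the bench, upright. Origin: centre of its underside, z up. Round volute 148 mm across; pipe branches along its +x and -x end in flanges 80 mm across, 113 mm from the centre, 85 mm high. Its bright lozenge-shaped top face, 86 mm above the bench, is 122 mm long along its y and 72 mm wide and carries the shaft and two dowel pins
- pump_seat (a point): centre of the casing's top face, where the middle of the cover's underside comes to rest; axes as the pump's. From it a fixed bright shaft, 14 mm thick, stands upright 66 mm above the face, its last 5 mm tapered
- dowel_a (a point): foot (on the face) of the dowel pin at the pump's +y, 44 mm from the centre; bullet-nosed, 10 mm thick, 15 mm tall, the top 7 mm tapering to 4 mm
- dowel_b (a point): foot of the other dowel pin, alike, at the pump's -y, 44 mm from the centre
- cover: loose grey cast-iron stuffing-box cover lying flange down on the bench, its underside as its own origin (centre, z up); 0.7 to 0.92 kg with its nut. Lozenge-shaped flange 14 mm thick, 122 mm long along its y, 72 mm wide; 12.5 mm dowel holes on its y axis 44 mm either side of the centre; 20 mm bore for the shaft. Fits either way round. A collar 48 mm across on top reaches 26 mm
- gland_nut: knurled brass gland nut on the cover's threaded neck, also the handle to lift the cover by; round, 52 mm across, 26 mm high, 20 mm bore, 0.2 kg. Origin: centre of its underside, 26.5 mm above the cover's underside when bottomed out. A white stripe on top marks its x axis. With the cover home the shaft stands about 12 mm out of its top
- gland_turn (a joint): how far the nut is backed off, rad: 0 is bottomed out on a hard stop, growing counter-clockwise from above (unscrewing). Right-hand thread, the nut sinks 3 mm a turn. Turns stiffly, about 0.15 N m, and stays where left; 2 to 3.1 at the start. A quarter turn is 1.57
- impeller: bronze pump impeller, disc 116 mm across with curved vanes and a hub, 40 mm high; loose bystander, origin at the centre of its underside
- handwheel_a: larger grey cast-iron valve handwheel lying flat, 120 mm across, 24 mm high; loose bystander, origin at the centre of its underside
- handwheel_b: smaller grey cast-iron valve handwheel lying flat, 104 mm across, 24 mm high; loose bystander, origin at the centre of its underside
- grease_cup: squat brass grease cup, 60 mm across, 50 mm high; loose bystander, origin at the centre of its underside
- packing_tin: red open tin 130 x 100 x 32 mm with packing rings and a small locking plate in it; loose bystander, origin at the centre of its underside
- oil_can: small red oil can, 80 mm across, 70 mm high, with a handle behind and a thin slanting spout up to 120 mm high; loose bystander, origin at the centre of its underside
Not all that is in view belongs to the job. Of the things shaped like the cover, the grey one is meant.

How it is judged:
By the outcome, as a careful person would: the job done as asked, in the order asked, and still so for the second after the job is handed in, while the arm keeps its last pose, push and grip.
It also fails if it takes over 61 s, if anything falls off the work surface, if the arm or the gripper's body presses on something with over 40 N, if the wrist force passes 120 N, or if a joint passes its speed limit or range.

## Robot

A 7-joint arm with a two-finger parallel gripper is mounted at the origin on the work surface. World frame = base frame: x ahead of the robot, y to its left, z up, the work surface at z = 0. Lengths are in mm, angles in rad, forces in N, time in s.
With the tool pointing down it reaches from about 400 to 850 mm from the base axis. Payload 10.4 kg.
Tool frame: the origin (TCP) lies between the finger pads, 19 mm behind the fingertips; this is the grasp point; z points along the fingers, y is the line along which they close (so a half turn about z gives the same grasp; the last joint's range is limited). The gripper opens to 87 mm and grips with 3 to 60 N. Pads are 19 mm wide; open, the fingers measure 117 mm over their backs; the gripper's body (75 mm by 190 mm) begins 51 mm behind the grasp point.
Start: joints at [1.226, 0.332, -0.065, 1.46, 0.022, 1.35, -0.088], TCP at [197.693, -592.931, 241.276] pointing down, gripper open.
Joint ranges: [-2.6, 2.6], [-0.5, 2.12], [-1.47, 1.34], [0.16, 2.42], [-1.27, 4.41], [0.06, 2.06], [-2.6, 2.6]. Speed limits (rad/s): [2.22, 2.22, 2.79, 2.79, 3.14, 3.14, 3.14].

## Interface

Orientations are given as a unit quaternion [x, y, z, w].
In Python, from plant import manip gives the robot as it stands. Calls block until the motion is done:
- manip.goto(position, orientation): joint-space move of the TCP to a pose.
- manip.servo_line(position, orientation=None, vel=150): straight line of the TCP; orientation=None keeps the orientation; vel is the mean speed in mm/s.
- manip.movej(angles): joint-space move.
- manip.grip(opening): finger opening in mm; the grip force is fixed at half the most; returns when the fingers have stopped.
- manip.wait(seconds).
- manip.inverse_kinematics(position, orientation): joint angles nearest the present ones, or None.
- manip.sense(): the state.
- manip.camera(name): name is "scene" or "top"; returns (picture, depth): 480x640x3 uint8, blue, green, red; 480x640 float32, mm along the optical axis (not along the pixel's ray), 0 where there is no reading.
- manip.calibration(name): a dict with "mtx" (3x3 intrinsics, pixels), "k1" (the pictures are not rectified: a ray, as slopes to the right and down, at radius r is drawn at 1 + k1 r^2 times it, then the intrinsics apply), "R" (3x3) and "t" (3): a world point X has camera coordinates R X + t. Camera axes: x right, y down, z forward; pixel columns grow to the right and rows downward; lengths in mm; the calibration is good to about 2 mm. A picture is of the moment at which its call begins. calibration takes no time and is no camera call.
A pose or a line that the arm cannot do raises manip.IKError and nothing moves.
- manip.hand_in(): hands the job in; it is judged then, once.
The state is a dict: "t": time; "joints": joint angles; "joint_vel": joint speeds; "joint_efforts": joint torques, N m; "ee_pos": TCP position; "orientation": TCP orientation; "contact_force": force on the tool from outside, world axes, zero at the start; "moment": the same for the moment, N m; "width": finger opening in mm; "grasp_force": force on a finger pad.
Only numpy, scipy, OpenCV 4.12 (cv2) and the standard library are available. Lean on these libraries where they do the work, as an engineer would, in place of code of your own. Each camera call takes 0.05 s, during which the arm holds its last target. There are 200 camera calls.

## Working session

There is one attempt and no reset: what is moved stays moved. The work goes in short steps, each a Python script; the robot and the scene stay as the last script left them, time stands still between calls to the robot, and variables do not carry over. Pictures are saved under pics/ and viewed, at most 10 in all, crops included, and the job is handed in when it is done.

```bash
mkdir -p pics; ls
python3 - <<'E'
from plant import manip
import cv2,numpy as np
for n in("top","scene"):
    p,d=manip.camera(n);cv2.imwrite(f"pics/{n}0.png",p);np.save(f"pics/{n}0.npy",d)
    c=manip.calibration(n);print(n,c)
s=manip.sense();print(s)
E
```

```text
pics
top {'mtx': array([[435.38567491,   0.        , 324.60125037],
       [  0.        , 435.38567491, 247.42132864],
       [  0.        ,   0.        ,   1.        ]]), 'k1': -0.09943027681230444, 'R': array([[ 0.02071893, -0.99977652, -0.00419904],
       [-0.99492995, -0.02020471, -0.09851983],
       [ 0.09841297,  0.00621897, -0.99512623]]), 't': array([   2.87167456,  532.60963824, 1432.05664921])}
scene {'mtx': array([[468.59227712,   0.        , 323.2104031 ],
       [  0.        , 468.59227712, 246.51884627],
       [  0.        ,   0.        ,   1.        ]]), 'k1': -0.01857263553934471, 'R': array([[ 0.651416  ,  0.75867513, -0.00832109],
       [ 0.45407891, -0.39862204, -0.79681416],
       [-0.60784006,  0.51527906, -0.60416715]]), 't': array([-353.54508086, -197.86697447, 1678.92817714])}
{'t': 0.1, 'joints': array([ 1.22639784,  0.33280209, -0.06465407,  1.46087941,  0.02158697,
        1.34989828, -0.08849364]), 'joint_vel': array([-9.65839925e-05,  1.95357514e-04, -5.21113102e-04, -3.57404102e-03,
        6.92903655e-04, -8.65995116e-04, -3.24608161e-04]), 'joint_efforts': array([ 4.47400098e-04, -6.24548006e+01,  2.43341178e-02, -3.90720391e+01,
       -6.13714010e-02,  3.66266607e-02,  5.23460784e-06]), 'ee_pos': array([ 197.54082897, -592.6107432 ,  240.52693372]), 'orientation': array([ 9.87085033e-01,  1.60195881e-01, -1.33868534e-04, -6.32279815e-04]), 'contact_force': array([-0.44162231, -0.29826051,  0.34203851]), 'moment': array([ 0.00973117, -0.01080576,  0.04828798]), 'grasp_force': 0.0, 'width': 86.56223882397785}
```

View pics/top0.png

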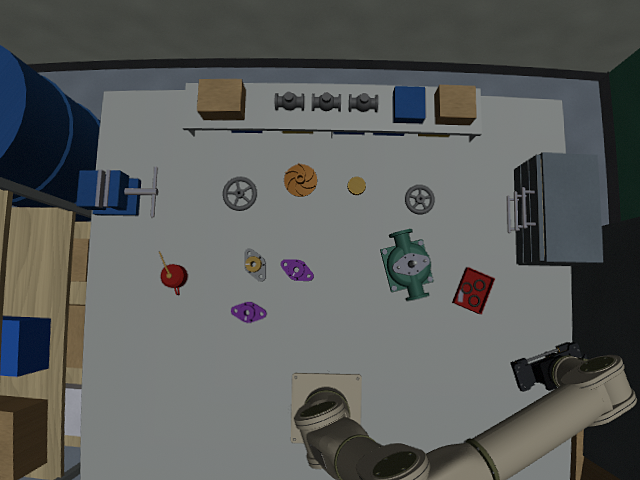

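View pics/scene0.png

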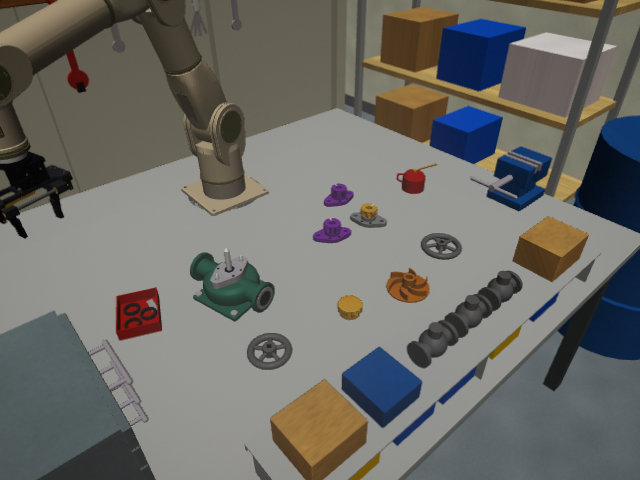

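```bash
cat > h.py <<'E'
import numpy as np,cv2
from plant import manip
from scipy.spatial.transform import Rotation as Ro
def rays(c,uv):
    uv=np.asarray(uv,float).reshape(-1,2);K=c["mtx"];k=c["k1"]
    q=np.c_[(uv[:,0]-K[0,2])/K[0,0],(uv[:,1]-K[1,2])/K[1,1]];p=q.copy()
    for _ in range(20): p=q/(1+k*(p**2).sum(1))[:,None]
    return np.c_[p,np.ones(len(p))]
def cloud(n,d):
    c=manip.calibration(n);v,u=np.indices(d.shape)
    r=rays(c,np.c_[u.ravel(),v.ravel()])*d.reshape(-1,1)
    return ((r-c["t"])@c["R"]).reshape(*d.shape,3)
def atz(n,uv,z):
    c=manip.calibration(n);r=rays(c,uv)@c["R"];o=-c["R"].T@c["t"]
    return o+r*((z-o[2])/r[:,2])[:,None]
def proj(n,X):
    c=manip.calibration(n);p=np.atleast_2d(X)@c["R"].T+c["t"];p=p[:,:2]/p[:,2:]
    p=p*(1+c["k1"]*(p**2).sum(1))[:,None];K=c["mtx"]
    return p*K[0,0]+K[:2,2]
def crop(n,p,ctr,w,h,s):
    x,y=int(ctr[0]-w/2),int(ctr[1]-h/2)
    return cv2.resize(p[y:y+h,x:x+w],None,fx=s,fy=s,interpolation=cv2.INTER_CUBIC)
E
python3 - <<'E'
from h import *
P={n:cv2.imread(f"pics/{n}0.png") for n in("top","scene")};D={n:np.load(f"pics/{n}0.npy") for n in P}
a=np.hstack([crop("top",P["top"],(255,264),50,40,8),crop("top",P["top"],(408,264),50,40,8)])
b=np.hstack([crop("scene",P["scene"],(369,214),50,35,8),crop("scene",P["scene"],(228,268),50,35,8)])
cv2.imwrite("pics/crops.png",np.vstack([a,b]))
T=cloud("top",D["top"]);S=cloud("scene",D["scene"])
def stats(W,m,l):
    q=W[m];c=q.mean(0);w,v=np.linalg.eigh(np.cov((q-c)[:,:2].T));print(l,len(q),c.round(1),"med z",np.median(q[:,2]).round(1),"std",np.sqrt(w).round(1),"mid",((q.max(0)+q.min(0))/2).round(1),"long axis deg",np.degrees(np.arctan2(v[1,1],v[0,1])).round(1))
for n,W,(cu,cv_),(pu,pv) in(("top",T,(255,264),(410,265)),("scene",S,(369,214),(228,272))):
    z=W[...,2];v,u=np.indices(z.shape)
    near=(abs(u-cu)<(16 if n=="top" else 26))&(abs(v-cv_)<20)
    g=P[n].astype(int);grey=(g.max(2)-g.min(2)<30)
    stats(W,near&(z>7)&(z<20)&grey,n+" flange"); stats(W,near&(z>44),n+" nut")
    near=(abs(u-pu)<35)&(abs(v-pv)<45)
    stats(W,near&(abs(z-86)<4)&grey&(g.max(2)>110),n+" face"); stats(W,near&(z>115),n+" shaft")
    print("bench z",np.median(z[230:240,330:370]))
E
```

```text
top flange 300 [468.5 245.7  13.4] med z 13.4 std [19.1 35.6] mid [467.7 251.1  13.4] long axis deg -153.0
top nut 182 [469.9 245.2  76.8] med z 53.6 std [13.9 35.8] mid [443.  139.7 761. ] long axis deg 71.4
top face 345 [ 479.2 -264.    86.1] med z 86.2 std [16.6 29.8] mid [ 480.2 -263.8   86. ] long axis deg 104.7
top shaft 48 [ 435.7 -135.   782.2] med z 153.2 std [  2.6 142.9] mid [ 437.  -133.4  797.4] long axis deg 108.5
bench z -0.2321012285091525
scene flange 278 [478.1 243.3  13. ] med z 13.2 std [24.9 38.9] mid [433.  232.7  13.5] long axis deg -168.4
scene nut 152 [523.9 197.8  94. ] med z 52.6 std [ 13.5 283.2] mid [ 895.5 -200.5  449. ] long axis deg 133.1
scene face 452 [ 483.8 -266.6   86.4] med z 86.4 std [18.4 30.9] mid [ 446.5 -263.5   86. ] long axis deg 103.8
scene shaft 98 [ 695.3 -366.1  311.9] med z 142.9 std [  3.4 409.8] mid [ 909.7 -466.8  484.7] long axis deg 154.4
bench z 2.6809195993281447
```

View pics/crops.png

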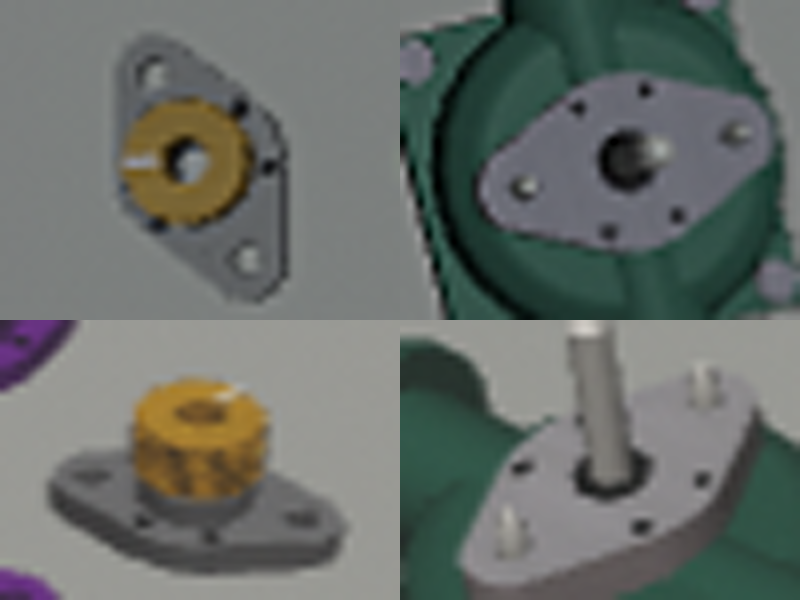

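Run:
```python
from h import *
def px(o,xy): return [o[0]+(xy[0]+.5)/8-.5,o[1]+(xy[1]+.5)/8-.5]
def rep(l,n,o,a,b,z):
    A=atz(n,[px(o,a),px(o,b)],z);d=A[0]-A[1];print(l,n,A[:,:2].round(1).tolist(),"mid",A.mean(0).round(1),"dist",np.linalg.norm(d).round(1),"deg",(np.degrees(np.arctan2(d[1],d[0]))%180).round(1))
rep("cover","top",(230,244),(152,73),(246,258),14)
rep("cover","scene",(344,196),(97,155),(303,198),14)
rep("dowels","top",(383,244),(125,184),(336,131),101)
rep("dowels","scene",(203,250),(108,186),(305,43),100)
print("shaft top",atz("top",px((383,244),(262,148)),152).round(1))
for n in("top","scene"):
    W=cloud(n,np.load(f"pics/{n}0.npy"));z=W[...,2]
    for c,lo,hi,r in(((469,245),51,56,32),((469,245),11,16,75),((480,-264),84,88.5,75),((480,-264),145,156,25)):
        q=W[(z>lo)&(z<hi)&(np.hypot(W[...,0]-c[0],W[...,1]-c[1])<r)]
        (x,y),(w,h),a=cv2.minAreaRect(q[:,:2].astype(np.float32));print(n,lo,len(q),"rect",round(x,1),round(y,1),round(w,1),round(h,1),round(a,1),"z",np.median(q[:,2]).round(1))
# j7 survey at both spots
def q4(yaw): return (Ro.from_euler('z',yaw)*Ro.from_quat([1,0,0,0])).as_quat()
for p in([469,245,150],[480,-264,200]):
    for y in range(-180,180,30):
        j=manip.inverse_kinematics(p,q4(np.radians(y)));print(p[1],y,None if j is None else np.round(j,2))
```

```text
cover top [[510.5, 271.0], [433.2, 228.3]] mid [471.9 249.6  14. ] dist 88.3 deg 28.9
cover scene [[436.5, 230.6], [513.4, 270.7]] mid [475.  250.7  14. ] dist 86.8 deg 27.6
dowels top [[468.8, -221.2], [491.5, -305.5]] mid [ 480.2 -263.4  101. ] dist 87.3 deg 105.1
dowels scene [[488.6, -303.9], [467.9, -218.4]] mid [ 478.2 -261.1  100. ] dist 88.0 deg 103.6
shaft top [[ 480.6 -265.5  152. ]]
top 51 102 rect 470.2 249.7 46.3 49.6 1.1 z 53.7
top 11 177 rect 471.6 250.9 109.8 72.6 54.5 z 13.6
top 84 288 rect 479.6 -263.8 109.7 72.3 79.8 z 86.4
top 145 17 rect 479.4 -265.6 12.1 9.4 87.4 z 148.4
scene 51 92 rect 475.4 247.6 47.6 47.9 42.8 z 53.1
scene 11 178 rect 478.0 246.2 117.2 66.0 36.0 z 13.6
scene 84 456 rect 481.8 -264.0 72.7 116.3 41.1 z 86.3
scene 145 21 rect 483.5 -264.9 9.2 11.2 0.8 z 149.7
245 -180 [ 0.23  0.33 -0.92  1.79  0.28  1.16  0.79]
245 -150 [ 0.44  0.47 -1.23  1.78  0.47  1.23  1.17]
245 -120 [ 0.44  0.47 -1.23  1.78  0.47  1.23  1.7 ]
245 -90 [ 0.44  0.47 -1.23  1.78  0.47  1.23  2.22]
245 -60 None
245 -30 [-1.22  0.23  0.74  1.86 -0.17  1.12 -2.51]
245 0 [ 0.46  
[... 187 characters left out ...]
]
245 120 [ 0.25  0.33 -0.94  1.79  0.29  1.17 -0.27]
245 150 [ 0.27  0.35 -0.98  1.79  0.31  1.17  0.24]
-264 -180 [ 0.96  0.25 -0.62  1.7   0.15  1.25  1.88]
-264 -150 [ 1.41  0.46 -1.24  1.68  0.44  1.33  2.19]
-264 -120 None
-264 -90 [-0.54  0.35  1.17  1.77 -0.34  1.25 -2.42]
-264 -60 [ 0.64  0.2  -0.25  1.71  0.05  1.23 -2.24]
-264 -30 [ 0.68  0.21 -0.29  1.71  0.06  1.23 -1.72]
-264 0 [ 0.71  0.21 -0.33  1.71  0.07  1.23 -1.21]
-264 30 [ 0.75  0.21 -0.38  1.71  0.08  1.24 -0.69]
-264 60 [ 0.81  0.22 -0.44  1.7   0.1   1.24 -0.18]
-264 90 [ 0.87  0.23 -0.51  1.7   0.12  1.24  0.33]
-264 120 [ 0.89  0.23 -0.53  1.7   0.12  1.24  0.85]
-264 150 [ 0.92  0.24 -0.57  1.7   0.14  1.24  1.36]
```

```bash
cat >> h.py <<'E'
def q4(yawdeg): return (Ro.from_euler('z',np.radians(yawdeg))*Ro.from_quat([1,0,0,0])).as_quat()
def st(l=""):
    s=manip.sense();print(l,"t",round(s["t"],2),"p",s["ee_pos"].round(1),"F",s["contact_force"].round(1),"M",s["moment"].round(2),"w",round(s["width"],1),"g",round(s["grasp_force"],1),"j7",s["joints"][6].round(3),"yaw",round((Ro.from_quat(s["orientation"])*Ro.from_quat([1,0,0,0]).inv()).as_euler('xyz',degrees=True)[2],1));return s
E
python3 - <<'E'
from h import *
Q=q4(44)
manip.goto([473,249.5,160],Q);st()
manip.servo_line([473,249.5,43],Q,vel=100);st()
manip.grip(45);st("grip")
manip.servo_line([473,249.5,75],Q,vel=60);st("lift")
manip.servo_line([473,249.5,215],Q,vel=150);st()
for n in("top","scene"):
    p,d=manip.camera(n);cv2.imwrite(f"pics/{n}1.png",p)
c=proj("scene",[473,249.5,190])[0];t=proj("top",[473,249.5,190])[0]
P=[cv2.imread(f"pics/{n}1.png") for n in("top","scene")]
cv2.imwrite("pics/lift.png",np.hstack([crop("",P[0],t,100,100,4),crop("",P[1],c,100,100,4)]))
E
```

```text
t 3.22 p [473.4 248.8 159.9] F [ 0.1 -0.8 -0.4] M [-0.03 -0.03 -0.  ] w 87.0 g 0.0 j7 -1.767 yaw 43.9
 t 4.53 p [473.4 249.7  43.6] F [ 0.6 -0.7 -0. ] M [ 0.03 -0.07  0.01] w 87.1 g 0.0 j7 -1.866 yaw 44.0
grip t 5.24 p [472.9 249.6  43. ] F [0.1 0.5 1.3] M [ 0.06  0.14 -0.03] w 51.6 g 30.0 j7 -1.866 yaw 44.0
lift t 5.92 p [473.  249.2  74.9] F [ 0.2 -0.2 -9.3] M [-0.04 -0.07  0.02] w 51.1 g 30.0 j7 -1.837 yaw 44.0
 t 7.01 p [472.6 249.1 214.1] F [ 0.1 -0.3 -9.2] M [-0.01 -0.02 -0.04] w 51.7 g 30.0 j7 -1.726 yaw 44.0
```

View pics/lift.png

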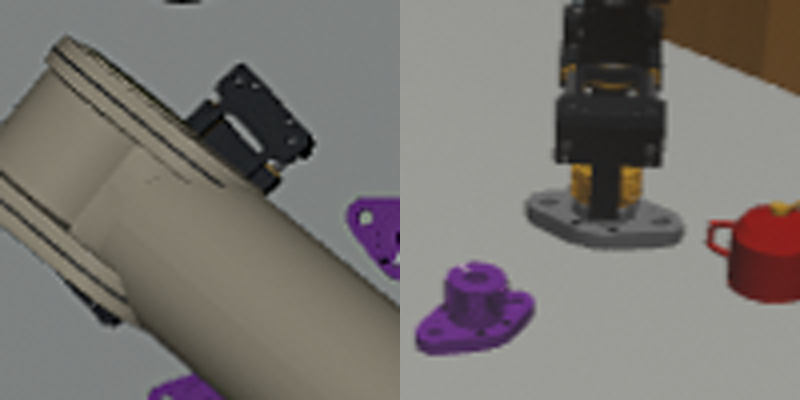

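Run:
```python
from h import *
Q=q4(44+76.2)
manip.goto([480,-263.5,230],Q);st()
manip.servo_line([480,-263.5,216],Q,vel=60);manip.wait(.4);st()
p,d=manip.camera("scene");cv2.imwrite("pics/scene2.png",p)
p2,_=manip.camera("top");cv2.imwrite("pics/top2.png",p2)
c=proj("scene",[480,-263.5,150])[0];print(c)
t=proj("top",[480,-263.5,190])[0];print(t)
cv2.imwrite("pics/hover.png",np.hstack([crop("",p,c,60,75,8),crop("",cv2.resize(p2,None,fx=1,fy=1),t,60,100,6)[:600,:320]]))
print(proj("scene",[[480,-263.5,173]]))
```

```text
t 9.08 p [ 480.4 -262.5  230.1] F [ 0.5  0.2 -8.1] M [ 0.05 -0.18  0.01] w 51.4 g 30.0 j7 0.563 yaw 120.3
 t 9.87 p [ 480.  -263.5  216.1] F [ 1.2  0.3 -8.9] M [ 0.   -0.13  0.02] w 51.3 g 30.0 j7 0.556 yaw 120.2
[225.58574487 248.77999394]
[417.24103085 261.42808468]
[[224.32701826 241.32554607]]
```

View pics/hover.png

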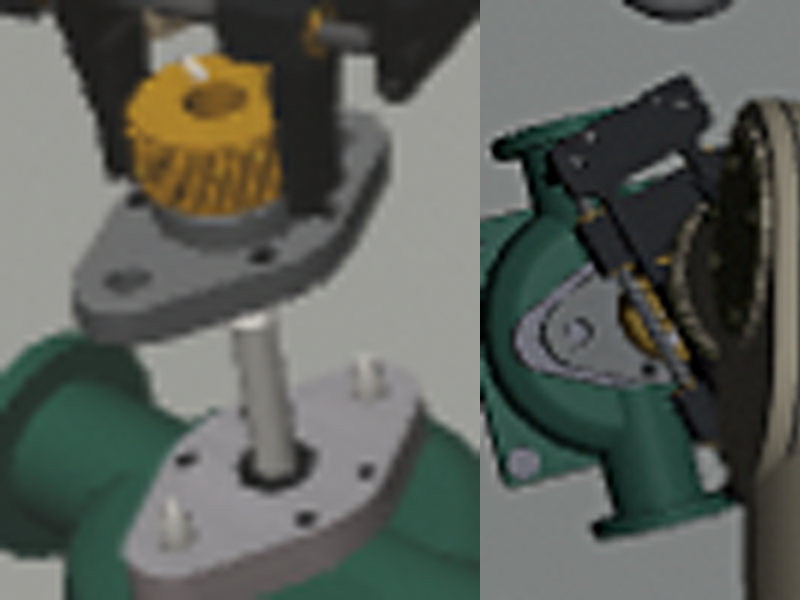

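Run:
```python
from h import *
def px(o,xy,s): return [o[0]+(xy[0]+.5)/s-.5,o[1]+(xy[1]+.5)/s-.5]
f=lambda n,o,xy,s,z:print(n,xy,z,atz(n,px(o,xy,s),z)[0,:2].round(1))
o=(195,211)
print("cover hole");f("scene",o,(128,280),8,187.1)
print("dowel tip (same pin)");f("scene",o,(175,500),8,100);print("foot");f("scene",o,(176,545),8,87)
print("far dowel");f("scene",o,(370,358),8,100)
print("nut bore");f("scene",o,(217,99),8,226.8)
print("shaft foot");f("scene",o,(273,470),8,86);print("shaft 140");f("scene",o,(255,340),8,146)
o=(387,211)
print("top hole");f("top",o,(95,332),6,187.1)
d=np.array([np.cos(np.radians(104.4)),np.sin(np.radians(104.4))])
print("nominal holes",np.array([480,-263.5])+44*d,np.array([480,-263.5])-44*d)
# lozenge outlines: extremes
```

```text
cover hole
scene (128, 280) 187.1 [ 490.9 -305.5]
dowel tip (same pin)
scene (175, 500) 100 [ 490.  -303.7]
foot
scene (176, 545) 87 [ 494.5 -308.1]
far dowel
scene (370, 358) 100 [ 469.5 -219. ]
nut bore
scene (217, 99) 226.8 [ 479.8 -262.2]
shaft foot
scene (273, 470) 86 [ 482.  -265.5]
shaft 140
scene (255, 340) 146 [ 491.6 -268.7]
top hole
top (95, 332) 187.1 [ 466.  -219.7]
nominal holes [ 469.05764496 -220.88234091] [ 490.94235504 -306.11765909]
```

```bash
cat >> h.py <<'E'
def lower(x,y,z0,z1,Q,step=3,lim=6,vel=40,base=-9.0):
    z=z0
    while z>z1:
        z=max(z-step,z1);manip.servo_line([x,y,z],Q,vel=vel);s=manip.sense();F=s["contact_force"]
        if F[2]-base>lim or np.hypot(*F[:2])>8: st(f"contact z={z}");return z
    st(f"reached {z}");return z
E
python3 - <<'E'
from h import *
Q=q4(120.2);x,y=480,-263.5
z=lower(x,y,216,148,Q,step=5,vel=60)
if z<=148: z=lower(x,y,z,129.5,Q,step=2,vel=30)
E
```

```text
reached 148 t 13.47 p [ 479.9 -263.5  147.8] F [ 0.7  0.3 -9.4] M [-0.   -0.12 -0.  ] w 51.3 g 30.0 j7 0.512 yaw 120.2
reached 129.5 t 15.97 p [ 480.6 -263.9  129.8] F [ 5.5 -2.2 -5.5] M [-0.5  -1.47  0.11] w 51.5 g 30.0 j7 0.498 yaw 120.2
```

Run:
```python
from h import *
Q=q4(120.2);
for dx,dy in((.5,-.2),(1,-.4),(1.4,-.6)):
    manip.servo_line([480+dx,-263.5+dy,129.5],Q,vel=10);s=st()
    if np.hypot(*s["contact_force"][:2])<2: break
z=lower(480+dx,-263.5+dy,129.5,127,Q,step=.5,vel=10,lim=18)
p,_=manip.camera("scene");cv2.imwrite("pics/scene3.png",p)
c=proj("scene",[480,-263.5,120])[0]
cv2.imwrite("pics/seat.png",crop("",p,c,90,75,8))
```

```text
t 16.22 p [ 480.7 -264.   129.6] F [ 4.6 -1.7 -4.8] M [-0.57 -1.25  0.16] w 51.6 g 30.0 j7 0.498 yaw 120.2
 t 16.47 p [ 480.9 -264.   129.4] F [ 3.1 -1.4 -4.6] M [-0.55 -0.87  0.11] w 51.5 g 30.0 j7 0.498 yaw 120.2
 t 16.72 p [ 481.  -264.1  129.2] F [ 1.5 -1.8 -5.4] M [-0.42 -0.48  0.06] w 51.3 g 30.0 j7 0.498 yaw 120.2
contact z=128.0 t 17.47 p [ 481.2 -264.2  128.9] F [-6.2  0.  10. ] M [-0.26  1.28  0.09] w 51.5 g 30.0 j7 0.497 yaw 120.2
```

View pics/seat.png

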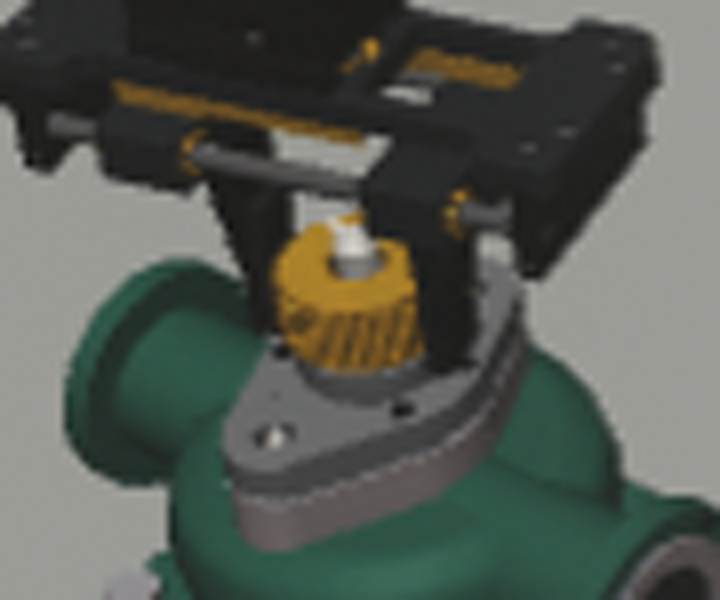

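Run:
```python
from h import *
Q=q4(120.2);x,y=480.9,-264
manip.grip(70);manip.servo_line([x,y,128.5],Q,vel=10);st("open")
manip.grip(45);st("regrip")
yaw=120.2;z=128.5;log=[]
t0=manip.sense()
for i in range(38):
    yaw-=5;z-=3*5/360
    j=manip.inverse_kinematics([x,y,z],q4(yaw))
    if j is None: print("noik",yaw);break
    manip.movej(j);s=manip.sense()
    log.append((round(yaw,1),round(s["t"],2),s["joints"][6].round(3),s["moment"][2].round(3),s["contact_force"].round(1).tolist(),s["ee_pos"][2].round(1)))
    if abs(s["moment"][2])>.42: break
for l in log[::3]+log[-4:]: print(*l)
st("end")
```

```text
open t 18.43 p [ 480.9 -264.   128.6] F [-0.2 -0.5 -0.4] M [ 0.01 -0.15 -0.01] w 69.5 g 0.0 j7 0.497 yaw 120.2
regrip t 18.92 p [ 480.9 -264.   128.5] F [ 0.8  0.3 -0.1] M [ 0.02 -0.25 -0.07] w 51.1 g 30.0 j7 0.497 yaw 120.2
115.2 19.17 0.422 -0.194 [1.1, -0.1, -1.1] 128.5
100.2 19.92 0.192 -0.134 [0.8, 1.3, -0.3] 128.3
85.2 20.67 -0.041 -0.131 [-0.2, 1.2, 0.5] 128.2
70.2 21.42 -0.276 -0.182 [-0.7, 0.2, 0.3] 128.1
55.2 22.17 -0.512 -0.092 [-0.1, 2.1, 0.1] 128.0
40.2 22.92 -0.749 -0.17 [0.2, 1.4, 1.2] 127.8
25.2 23.67 -0.989 -0.161 [0.6, 2.3, 1.3] 127.7
10.2 24.42 -1.23 -0.123 [0.6, 0.4, 0.1] 127.6
-4.8 25.17 -1.473 -0.154 [0.8, 1.8, -0.1] 127.5
-19.8 25.92 -1.717 -0.163 [0.8, 1.0, -0.1] 127.3
-34.8 26.67 -1.963 -0.084 [2.1, 1.9, -1.6] 127.2
-24.8 26.17 -1.799 -0.121 [0.5, 1.1, -0.0] 127.3
-29.8 26.42 -1.881 -0.135 [0.7, 1.6, -0.5] 127.2
-34.8 26.67 -1.963 -0.084 [2.1, 1.9, -1.6] 127.2
-39.8 26.92 -2.045 0.474 [1.9, 3.0, 0.4] 127.2
end t 26.92 p [ 481.1 -263.6  127.2] F [1.9 3.  0.4] M [ 0.76 -0.37  0.47] w 51.6 g 30.0 j7 -2.045 yaw -39.5
```

Run:
```python
from h import *
x,y=480.9,-264
def go(yaw,z,l):
    manip.movej(manip.inverse_kinematics([x,y,z],q4(yaw)));manip.wait(.1);return st(l)
for a in(-39.8,-41.3,-42.8,-44.3):
    s=go(a,127.18,a)
    if s["moment"][2]>1.3: break
p,_=manip.camera("scene");cv2.imwrite("pics/scene4.png",p)
c=proj("scene",[480,-263.5,125])[0]
cv2.imwrite("pics/bottom.png",crop("",p,c,70,60,10))
```

```text
-39.8 t 27.27 p [ 481.1 -263.6  127.2] F [1.6 4.3 0.5] M [ 1.12 -0.46  0.73] w 51.1 g 30.0 j7 -2.048 yaw -39.7
-41.3 t 27.62 p [ 481.  -263.5  127.2] F [0.8 4.7 1.8] M [ 1.21 -0.25  0.87] w 51.1 g 30.0 j7 -2.073 yaw -41.2
-42.8 t 27.97 p [ 481.  -263.4  127.3] F [0.2 6.2 3. ] M [ 1.25 -0.13  0.82] w 51.5 g 30.0 j7 -2.098 yaw -42.7
-44.3 t 28.32 p [ 481.1 -263.5  127.3] F [0.6 6.5 2.9] M [ 1.21 -0.36  0.55] w 51.1 g 30.0 j7 -2.123 yaw -44.3
```

View pics/bottom.png

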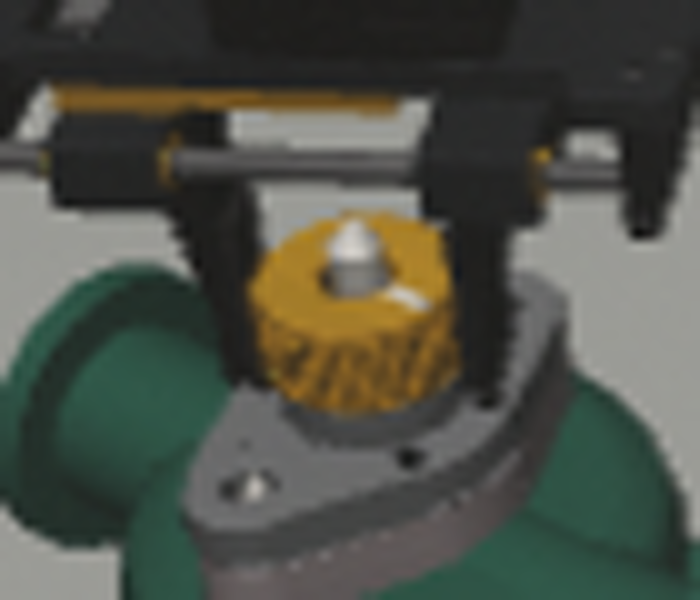

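Run:
```python
from h import *
x,y=480.9,-264
q=manip.sense()["orientation"];
manip.grip(62);manip.servo_line([x,y,127.2],q4(-44.3),vel=10);st("open")
p,_=manip.camera("scene");cv2.imwrite("pics/scene5.png",p)
manip.grip(45);st("regrip")
p1,_=manip.camera("scene")
N=18
for i in range(1,N+1):
    a=90*i/N
    manip.movej(manip.inverse_kinematics([x,y,127.2+3*a/360],q4(-44.3+a)))
    if i%6==0: st(a)
manip.wait(.3);st("done")
p2,_=manip.camera("scene");cv2.imwrite("pics/scene6.png",p2)
c=proj("scene",[480,-263.5,130])[0]
cv2.imwrite("pics/back.png",np.hstack([crop("",p,c,40,56,10),crop("",p2,c,40,56,10)]));print(c)
np.save("pics/c.npy",c)
```

```text
open t 29.15 p [ 480.9 -264.   127.2] F [-0.4  0.8  0.3] M [0.1  0.01 0.01] w 61.9 g 0.0 j7 -2.124 yaw -44.3
regrip t 29.58 p [ 481.1 -263.7  127.2] F [-1.1  1.  -0.6] M [ 0.35 -0.07  0.15] w 51.4 g 30.0 j7 -2.123 yaw -44.3
30.0 t 31.13 p [ 480.8 -264.2  127.5] F [-0. -1.  0.] M [-0.1  -0.04  0.09] w 51.0 g 30.0 j7 -1.636 yaw -14.6
60.0 t 32.63 p [ 480.9 -264.   127.7] F [ 0.2 -0.3  0.1] M [-0.28 -0.19  0.16] w 51.9 g 30.0 j7 -1.149 yaw 15.4
90.0 t 34.13 p [ 481.  -263.9  128. ] F [ 1.6  0.1 -0.8] M [-0.13 -0.38  0.16] w 51.4 g 30.0 j7 -0.668 yaw 45.4
done t 34.43 p [ 480.9 -263.9  128. ] F [ 2.2 -1.  -0. ] M [-0.09 -0.48 -0.11] w 51.3 g 30.0 j7 -0.665 yaw 45.6
[226.65682658 255.11874252]
```

View pics/back.png

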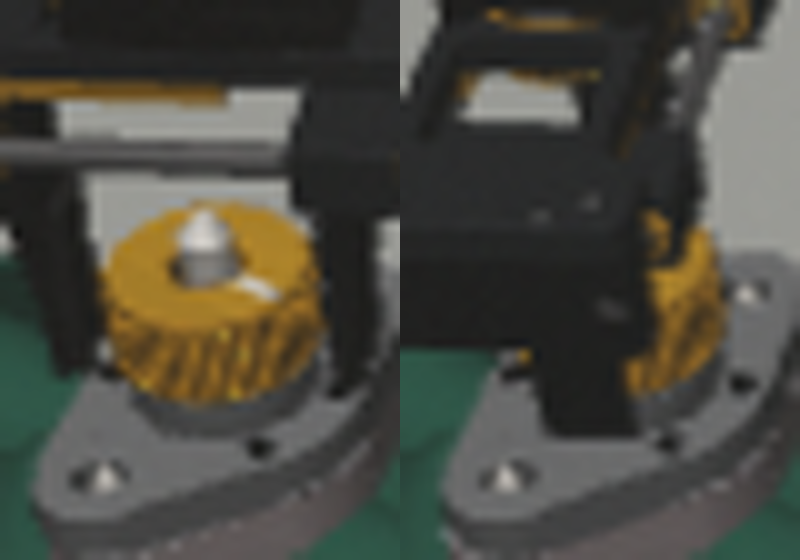

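Run:
```python
from h import *
st("final");print(manip.hand_in())
```

```text
final t 34.48 p [ 480.9 -263.9  128. ] F [ 1.5  0.8 -1. ] M [-0.01 -0.41 -0.11] w 51.3 g 30.0 j7 -0.665 yaw 45.6
the job is handed in; nothing more can be done
None
```

The job is handed in at 34.5 s: the grey cover is fully home on the pump, the gland nut was screwed down to its stop and backed off 90° by the wrist angle, and the nut is still gripped (the gripper hid its stripe, so no camera check of the quarter turn).

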